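# Close the breathing-air filter chamber: cap home, back a quarter turn, hold

### The arm

A 6-joint arm with a two-finger parallel gripper is mounted at the origin on a cart in front of the work surface, level with it; the furniture and walls round the work are solid. World frame = base frame: x ahead of the robot, y to its left, z up, the work surface at z = 0. Lengths are in mm, angles in rad, forces in N, time in s.
With the tool pointing down it reaches from about 300 to 775 mm from the base axis. Payload 14.6 kg.
Tool frame: the origin (TCP) lies between the finger pads, 19 mm behind the fingertips; this is the grasp point; z points along the fingers, y is the line along which they close (so a half turn about z gives the same grasp; the last joint's range is limited). The gripper opens to 94 mm and grips with 3 to 60 N. Pads are 16 mm wide; open, the fingers measure 119 mm over their backs; the gripper's body (75 mm by 177 mm) begins 78 mm behind the grasp point.
Start: joints at [-0.067, 0.3, 1.521, -0, 1.321, -0.067], TCP at [549.99, -0.002, 224.246] pointing down, gripper open.
Joint ranges: [-3.03, 3.03], [-0.79, 2.21], [0.23, 2.52], [-1.04, 4.18], [0, 3.07], [-2.55, 2.55]. Speed limits (rad/s): [2.22, 2.22, 2.57, 3.14, 3.14, 3.14].

### API

Orientations are given as [roll, pitch, yaw] about the fixed x, y, z axes, in that order (R = Rz(yaw) Ry(pitch) Rx(roll)).
In Python, from cell import manip gives the robot as it stands. The module is installed in compiled form; this text tells all that it offers.
- The arm moves only by the shell command python3 -m creep 'ROWS' [FORCE]. ROWS is JSON, a list of rows, each a list of 3 entries, a list of its own where there are three numbers: the opening, from -1 (shut) to 1 (fully open), then the shift along the tool's x, y, z in cm, then the turn about the tool's z in units of 5 degrees (1.0 is 5 degrees). In form: [[grip, [tx, ty, tz], roll], ...]. A call has 1 to 12 rows; each row is the pose to reach, as a shift and turn from the pose commanded when the call began, along the tool's axes at that moment; what a row does not reach only later rows make up. A row lasts 1/10 s, in which the tool goes at most 50 mm and 8.59 degrees, less where a joint would pass 70% of its speed; a pose out of reach is approached as far as the arm can. A call with a gripper value outside its range is refused whole. The fingers move at their own pace and stop on an object; FORCE is the grip in N (left out, the last holds). Time passes only in rows, so rows that repeat a pose let the fingers close. It gives the time, the measured TCP pose, the force, the opening and the grip force at its end, in the units of the state.
- manip.read_state(): the state, without advancing time (a new reading comes with each control period).
- manip.camera(name): name is "scene" or "side" or "wrist"; returns the picture (480x640x3 uint8, red, green, blue); there is no depth.
- manip.camera_params(name): a dict with "fovy" (degrees; the focal length in pixels is half the picture's height over the tangent of half this angle, whatever the lens; pixels are square), "cx", "cy" (the principal point, pixels), "origin" and "attitude" of the camera in the world. Camera axes: x right, y down, z forward; pixel columns grow to the right and rows downward; lengths in mm; the calibration is good to about 2 mm. A picture is of the moment at which its call begins: read the wrist's pose just before it. camera_params takes no time and is no camera call; for the wrist camera it gives the pose at the moment of the call.
- manip.sign_off(): hands the job in; it is judged then, once.
The state is a dict: "clock": time; "joints": joint angles; "qd": joint speeds; "effort": joint torques, N m; "eef_pos": TCP position; "eef_rot": TCP orientation; "wrist_force": force on the tool from outside, world axes, zero at the start; "moment": the same for the moment, N m; "finger_gap": finger opening in mm; "finger_force": force on a finger pad.
Only numpy, scipy, OpenCV 4.12 (cv2) and the standard library are available. Lean on these libraries where they do the work, as an engineer would, in place of code of your own. Each camera call takes 0.05 s, during which the arm holds its last target. There are 200 camera calls.

### The job

The filter chamber in the bench stand has its fresh cartridge in: take the loose aluminium end cap standing on the bench, set it on the chamber's threaded neck and screw it on (clockwise) until it bottoms out, then back it off a quarter turn so that it cannot seize under pressure. Finish there with the gripper still holding the cap by its grip, still and upright, so that it cannot creep while a colleague fits the bleed line; leave the other things on the bench where they are.

Things in the scene. Friction and masses are not known exactly. Their poses are not given: they have to be found in the camera images.
- chamber: Filter chamber, fixed in its bench stand: dark base plate 120 x 110 x 11 mm, grey clamp block (84 x 95 mm, top 63 mm up), upright bare aluminium barrel 60 mm across; brass outlet to +y, out to 58 mm from the axis, 90 mm up. Origin: on the barrel's axis, on the bench; z up; x runs through the two short dark index lines on the collar at the barrel's top (+x and -x side).
- shoulder (a point): Centre of the flat top of the barrel (shoulder), 120 mm above the bench, axes as the chamber's. On it stands the neck: coarse thread 41 mm across up to 17 mm above the shoulder, then a plain pilot 31 mm across. The cap is home when its rim lies on this shoulder and a hard stop ends the turning; cap's and chamber's index lines are then in line (within 5 degrees).
- neck_top (a point): Centre of the neck's coned nose, 36 mm above the shoulder. The pilot enters the cap's inner bore (0.8 mm play) when the rim is 18 mm above the shoulder. Set on at another angle than the thread's start, the pins rest on top of the thread, rim 8 to 13 mm above the shoulder, until turning clockwise finds the start.
- cap: Loose end cap, bare aluminium, 54 mm across, 48 mm high, knurled side, about 0.16 kg; starts standing on the bench, open rim down. Origin: centre of the rim; z up along its axis; x runs through its two inward thread pins (5 mm above the rim) and the dark index line across its top (ticks at the rim on both sides). Its two halves are alike: a half turn makes no difference.
- cap_top (a point): Centre of the cap's top, 48 mm above its rim, axes as the cap's; a brass bleed screw stands 5 mm above it (13 mm across). Grip the cap round its side, 35 to 40 mm above the rim. Let go half-way it stays where it was left and leans at most 3 degrees; it turns easily (under 0.3 N m) up to the stop.
- cap_pin (a point): One of the two thread pins (in the bore, 19 mm from the axis along the cap's +x, 5 mm above the rim). Thread: two-start, right-hand, 16 mm a turn. It starts where the cap's index line stands 40 degrees clockwise (from above) of the chamber's, 15 either way: the rim drops to 6 mm above the shoulder. 140 degrees clockwise from there bring it home.
- grease_tin: Bystander: a round white tin, 57 mm across, 30 mm high, standing on the bench; origin at the centre of its underside.
- seal_kit: Bystander: a flat box 51 x 76 mm, 23 mm high; origin at the centre of its underside.
- coupling: Bystander: a brass quick coupling, 33 mm across, 54 mm high, standing on end; origin at the centre of its underside.

How it is judged:
By the outcome, as a careful person would: the job done as asked, in the order asked, and still so for the second after the job is handed in, while the arm keeps its last pose, push and grip.
It also fails if it takes over 53 s, if anything falls off the work surface, if the arm or the gripper's body presses on something with over 40 N, if the wrist force passes 120 N, or if a joint passes its speed limit or range.

## Working session

There is one attempt and no reset: what is moved stays moved. The work goes in short steps, Python scripts to look and compute and a shell command to move; the robot and the scene stay as the last step left them, time stands still between calls to the robot, and variables do not carry over. Pictures are saved under pics/ and viewed, at most 10 in all, crops included, and the job is handed in when it is done.

```bash
mkdir -p pics; cat > h.py <<'E'
import numpy as np, cv2
from cell import manip
from scipy.spatial.transform import Rotation as R
def P(n):
    p=manip.camera_params(n); return p
def Rm(p):
    a=np.array(p["attitude"]); return a if a.shape==(3,3) else R.from_euler('xyz',a).as_matrix()
def ray(p,u,v):
    f=240/np.tan(np.radians(p["fovy"])/2)
    d=Rm(p)@np.array([(u-p["cx"])/f,(v-p["cy"])/f,1.]); return np.array(p["origin"],float),d/np.linalg.norm(d)
def onz(p,u,v,z):
    o,d=ray(p,u,v); return o+d*(z-o[2])/d[2]
def tri(rs):
    A=sum(np.eye(3)-np.outer(d,d) for o,d in rs); b=sum((np.eye(3)-np.outer(d,d))@o for o,d in rs); return np.linalg.solve(A,b)
def proj(p,X):
    f=240/np.tan(np.radians(p["fovy"])/2)
    c=Rm(p).T@(np.array(X,float)-np.array(p["origin"])); return p["cx"]+f*c[0]/c[2],p["cy"]+f*c[1]/c[2]
def snap(n,name):
    p=P(n); im=manip.camera(n)[:,:,::-1].copy(); cv2.imwrite(f'pics/{name}.png',im); return p,im
E
python3 - <<'E'
from h import *
print(manip.read_state())
for n in("scene","side","wrist"):
    p,im=snap(n,n+"0"); print(n,p)
E
```

```text
{'clock': 0.0, 'joints': array([-6.65964793e-02,  3.00463998e-01,  1.52158314e+00, -7.02621248e-06,
        1.32071165e+00, -6.65924003e-02]), 'qd': array([-0.00059125,  0.0004375 , -0.00022802, -0.00011787, -0.00022097,
       -0.00107469]), 'effort': array([-1.53750298e-03, -5.31805658e+01, -3.52735734e+01,  7.07558286e-02,
        2.43994006e-02, -4.79655944e-05]), 'eef_pos': array([5.49754693e+02, 1.36455537e-02, 2.23689347e+02]), 'eef_rot': array([-3.14042866e+00, -7.08074393e-05,  1.57079395e+00]), 'wrist_force': array([-0.13464504, -0.73580173,  0.18326481]), 'moment': array([-0.02983893,  0.00863999,  0.01808452]), 'finger_force': 0.0, 'finger_gap': 93.80044974624333}
scene {'fovy': 53.36445553266209, 'cx': 316.08237035864016, 'cy': 240.69691029479628, 'origin': array([ 132.61676728, -664.08058921,  550.11977144]), 'attitude': array([-2.1045924 ,  0.00679514, -0.47340305])}
side {'fovy': 52.32956890419186, 'cx': 314.7085788956382, 'cy': 240.77489146701103, 'origin': array([397.19334779, 655.13980631, 634.15793698]), 'attitude': array([-2.2010788 ,  0.01471899, -3.0557222 ])}
wrist {'fovy': 62.573601726488846, 'cx': 314.4678834917031, 'cy': 231.58738077006876, 'origin': array([549.41005769,  69.33560606, 384.80889982]), 'attitude': array([2.89488054e+00, 8.02486317e-04, 8.05347920e-04])}
```

View pics/scene0.png

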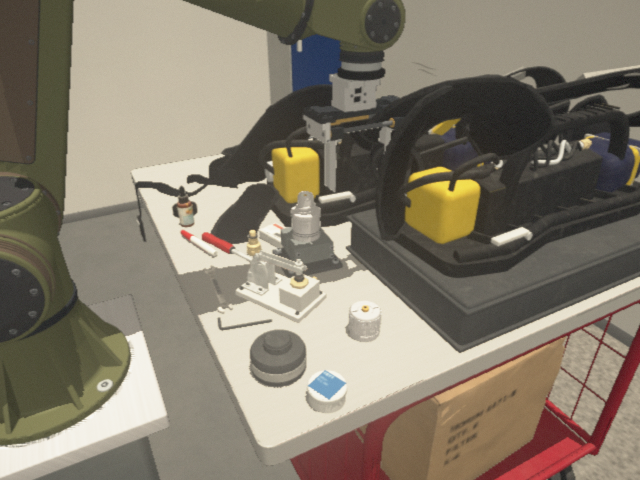

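View pics/side0.png

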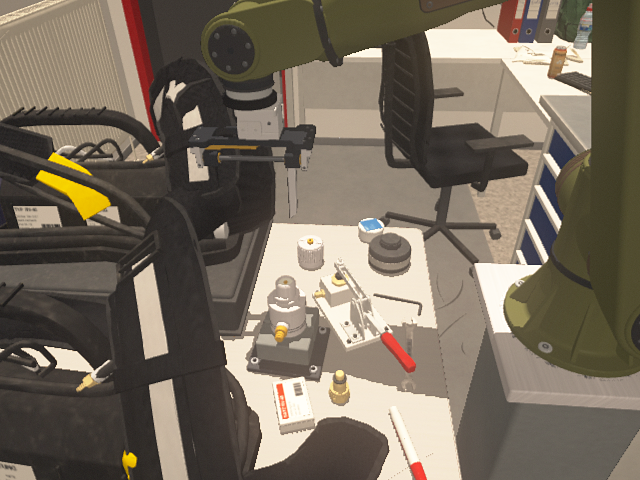

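View pics/wrist0.png

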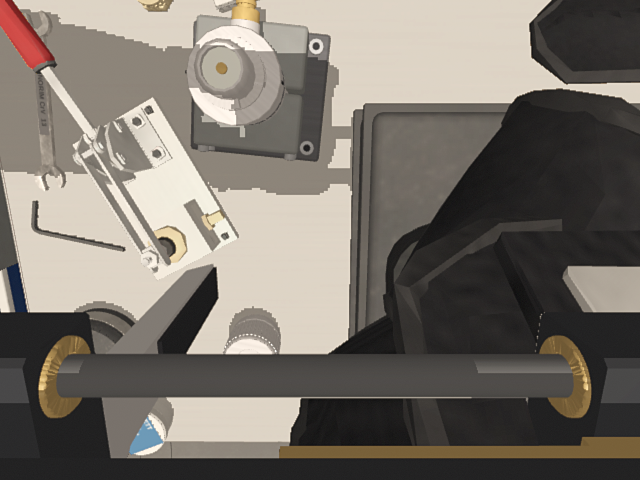

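The scene and side pictures show the cap with its brass bleed screw at scene (366,308) / side (310,240), and the chamber nose at scene (304,197) / side (287,281). The wrist picture shows the chamber at (222,68) and the cap partly hidden at (252,340). Clutter: a toggle clamp between the two, and a dark pump on the +x side.

```bash
python3 - <<'E'
from h import *
a=P("scene");b=P("side");w=P("wrist")
for nm,s,t in(("cap screw",(366,307.5),(310,239.5)),("nose",(304.5,196),(287,280))):
    r=[ray(a,*s),ray(b,*t)]; X=tri(r); print(nm,X.round(1),[np.array(proj(p,X)).round(1) for p in(a,b)])
print(onz(w,222,68,156),onz(w,252,345,48))
s=cv2.imread('pics/scene0.png');t=cv2.imread('pics/side0.png')
c=lambda im,x,y:cv2.resize(im[y:y+75,x:x+100],(400,300),interpolation=cv2.INTER_CUBIC)
cv2.imwrite('pics/m1.png',np.vstack([np.hstack([c(s,315,280),c(s,255,180)]),np.hstack([c(t,260,215),c(t,240,265)])]))
E
```

```text
cap screw [ 485.9 -144.7   51.8] [array([365., 308.]), array([309.2, 239.1])]
nose [494.8  99.5 151.8] [array([304.2, 196.2]), array([286.6, 279.8])]
[499.19581888 102.9506697  156.        ] [ 490.1209028  -126.48123601   48.        ]
```

View pics/m1.png

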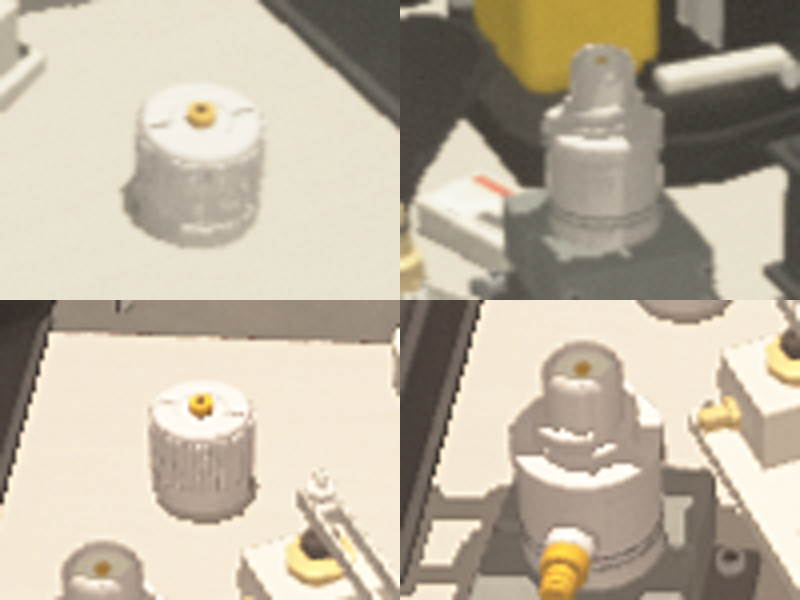

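The enlarged crops give the nose's centre dot at scene (305,195) / side (285.5,282) and the cap's screw at scene (365,308) / side (310,241); index ticks are just visible. Next I put the wrist camera straight above the neck.

```bash
python3 -m creep '[[1,[1.5,-2.6,0],0],[1,[3,-5.3,0],0],[1,[3,-5.3,0],0],[1,[3,-5.3,0],0]]' && python3 - <<'E'
from h import *
p,im=snap("wrist","w1"); print(p,manip.read_state()["eef_pos"])
cv2.imwrite('pics/w1c.png',cv2.resize(im[0:300,130:530],(800,600),interpolation=cv2.INTER_CUBIC))
E
```

```text
clock: 0.55
eef_pos: [497.1, 30.1, 224.5]
eef_rot: [3.141, 0.0, 1.571]
wrist_force: [0.5, -0.1, 0.8]
finger_gap: 93.9
finger_force: 0.0
{'fovy': 62.573601726488846, 'cx': 314.4678834917031, 'cy': 231.58738077006876, 'origin': array([496.40088546,  99.44423014, 385.57687031]), 'attitude': array([ 2.89473629e+00, -8.26700089e-04,  1.37670871e-03])} [497.41434646  29.83656094 224.39627001]
```

View pics/w1c.png

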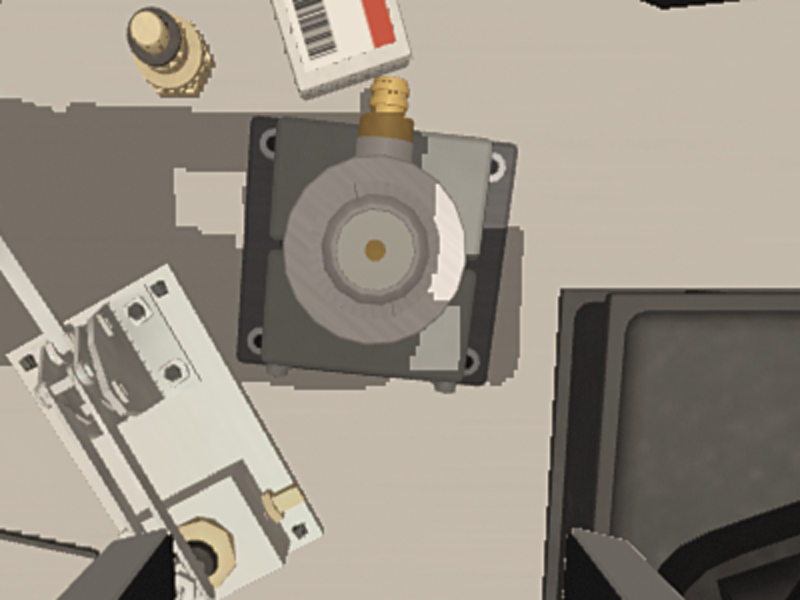

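The crop shows the nose dot at (375,250), i.e. full-frame (317.5,125), the shoulder ring, the outlet pointing up (+y) at (390,95) and the base tilted by about 6°. Two marks at (357,190) and (393,312) look like the thread starts. I need the collar's index lines, so I'll do a contrast-stretched polar unwrap.

```bash
python3 - <<'E'
from h import *
p=P("wrist"); im=cv2.imread('pics/w1.png')
# shoulder centre via ring projected at z=120
hsv=cv2.cvtColor(im,cv2.COLOR_BGR2HSV)
m=cv2.inRange(hsv,(8,90,60),(25,255,255)); m[:100]=0;m[150:]=0;m[:,:290]=0;m[:,345:]=0
u,v=np.argwhere(m)[:,::-1].mean(0); print('dot',u,v,onz(p,u,v,156))
C=onz(p,u,v,153)
# world-angle unwrap around the axis: rows=radius at z=120, cols=angle
rad=np.arange(15,34,.25); ang=np.radians(np.arange(-180,180,.5))
mx=np.zeros((len(rad),len(ang)),np.float32); my=mx.copy()
for i,r in enumerate(rad):
  for j,a in enumerate(ang):
    mx[i,j],my[i,j]=proj(p,(C[0]+r*np.cos(a),C[1]+r*np.sin(a),120))
big=cv2.remap(im,mx,my,cv2.INTER_CUBIC)
g=cv2.createCLAHE(3,(4,4)).apply(cv2.cvtColor(big,cv2.COLOR_BGR2GRAY))
a=cv2.resize(g,(720,228)); 
c=cv2.resize(cv2.createCLAHE(3,(2,2)).apply(cv2.cvtColor(im[70:180,260:380],cv2.COLOR_BGR2GRAY)),(400,366),interpolation=cv2.INTER_CUBIC)
o=np.zeros((600,720),np.uint8);o[:228]=a;o[230:596,:400]=c
cv2.imwrite('pics/m2.png',o)
E
```

```text
dot 317.2317073170732 124.5609756097561 [498.49476344 103.26821243 156.        ]
```

View pics/m2.png

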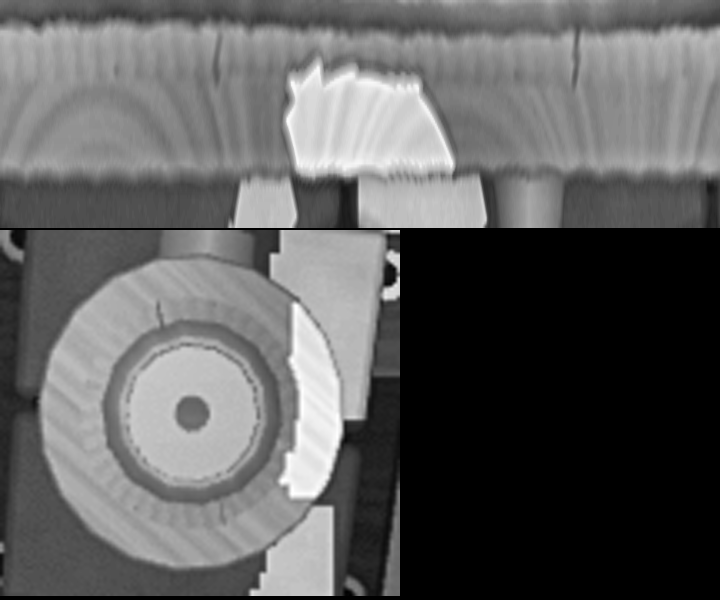

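```bash
python3 - <<'E'
from h import *
a=P("scene");b=P("side");w=P("wrist")
print('nose',tri([ray(a,305,195),ray(b,285.5,282)]),'all3',tri([ray(a,305,195),ray(b,285.5,282),ray(w,317.2,124.6)]))
print('dot 0 view: ',tri([ray(b,285.5,282),ray(w,317.2,124.6)]),tri([ray(a,305,195),ray(w,317.2,124.6)]))
for s,t in(((480,78),(180,60)),((383,190),(205,130)),((383,190),(212,110))): X=tri([ray(a,*s),ray(b,*t)]);print('hoop',X,proj(a,X),proj(b,X))
print('tray edge',onz(w,130+280,145,40))
E
```

```text
nose [497.10267777 103.38683263 151.47229438] all3 [497.60960813 103.40977243 151.38646684]
dot 0 view:  [497.31147234 103.1418698  150.33168452] [498.43167025 103.35638889 151.86243371]
hoop [ 682.00085891 -126.09739717  403.20342747] (np.float64(482.5948891550936), np.float64(73.27445876723925)) (np.float64(182.2096785135919), np.float64(64.38283957160564))
hoop [602.52877761 -75.15192584 265.32099913] (np.float64(408.9294952895367), np.float64(160.25019070691923)) (np.float64(233.451271356794), np.float64(157.68310636386454))
hoop [589.30939718 -99.13535927 284.54093703] (np.float64(412.46007195854173), np.float64(154.98686588864996)) (np.float64(242.95258783769543), np.float64(141.1885156248361))
tray edge [578.70875014  88.53645142  40.        ]
```

```bash
python3 -m creep '[[1,[-2,-0.5,0],0],[1,[-6,-1.1,0],0],[1,[-11,-1.1,0],0],[1,[-16,-1.1,0],0],[1,[-20,-1.1,0],0],[1,[-23,-1.1,0],0],[1,[-24,-1.1,0],0],[1,[-24,-1.1,0],0],[1,[-24,-1.1,0],0]]' && python3 - <<'E'
from h import *
p,im=snap("wrist","w2"); print(p["origin"],manip.read_state()["eef_pos"])
hsv=cv2.cvtColor(im,cv2.COLOR_BGR2HSV)
m=cv2.inRange(hsv,(8,120,60),(32,255,255)); m[350:]=0
n,l,s,c=cv2.connectedComponentsWithStats(m)
print([(s[i].tolist(),c[i].round(1)) for i in range(1,n) if s[i,4]>30])
cv2.imwrite('pics/w2c.png',cv2.resize(im[0:300,130:530],(800,600),interpolation=cv2.INTER_CUBIC))
E
```

```text
clock: 1.5
eef_pos: [486.2, -209.3, 224.0]
eef_rot: [-3.141, -0.0, 1.571]
wrist_force: [0.1, -0.2, -0.1]
finger_gap: 94.0
finger_force: 0.0
[ 485.6814319  -140.02458172  385.11039422] [ 486.21806055 -208.98292758  224.19185256]
[([552, 0, 88, 148, 10826], array([594.9,  79.9])), ([309, 129, 14, 15, 143], array([315.3, 136.1])), ([41, 134, 23, 19, 227], array([ 55.1, 141.6])), ([55, 154, 33, 127, 1244], array([ 69.4, 220. ])), ([51, 335, 39, 15, 404], array([ 70.8, 343.5])), ([540, 336, 39, 14, 406], array([558.2, 343.5]))]
```

View pics/w2c.png

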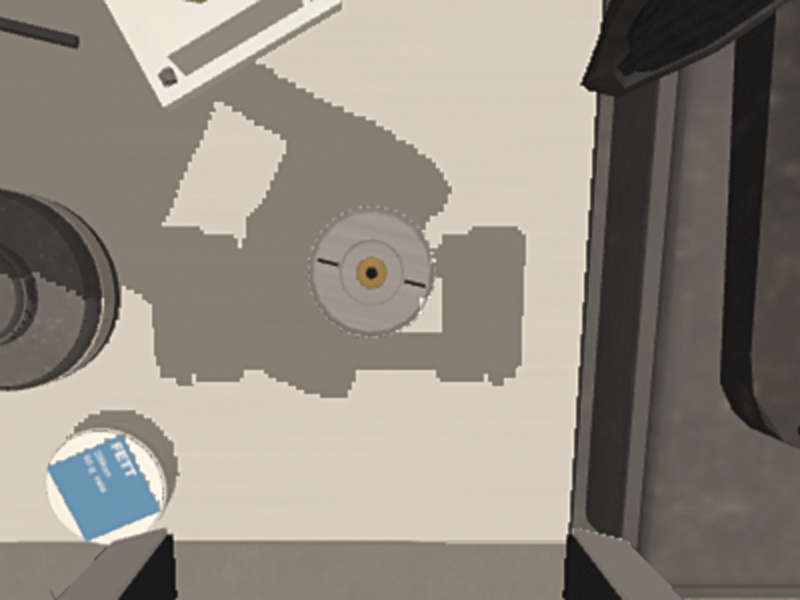

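The ticks are at crop (328,262) and (414,284), so the cap's yaw is about -14°; the screw is at full-frame (315.5,136). The tin is at lower left, the dark pump at left and the tray on the right, at a safe distance for fingers closing along y.

```bash
python3 - <<'E'
from h import *
a=P("scene");b=P("side");w=P("wrist")
print(onz(w,315.5,136,53),tri([ray(w,315.5,136),ray(a,365,308)]),tri([ray(w,315.5,136),ray(b,310,240.5)]))
q=[onz(w,130+u/2,v/2,48) for u,v in((328,262),(414,284))]; d=q[1]-q[0]; print(q,np.degrees(np.arctan2(d[1],d[0])))
E
python3 -m creep '[[1,[0,0,0],-1.6],[1,[0,0,0],-3.2],[1,[1,0,0],-4.8],[1,[2,0,0],-6.4],[1,[3,0,0],-8],[1,[4,0,0],-9.6],[1,[5,0,0],-11.2],[1,[6,0,0],-12.8],[1,[6.5,0,0],-14.4],[1,[6.5,0,0],-16],[1,[6.5,0,0],-17.6],[1,[6.5,0,0],-18]]'
```

```text
[ 486.52276686 -142.69420434   53.        ] [ 486.72993781 -142.85317799   50.27818714] [ 485.338352   -142.85455643   49.4922959 ]
[array([ 468.73478822, -138.74896974,   48.        ]), array([ 504.45730177, -147.56620905,   48.        ])] -13.864947915806415
clock: 2.75
eef_pos: [486.2, -143.6, 224.5]
eef_rot: [-3.142, 0.0, -3.135]
wrist_force: [0.9, -0.9, 0.1]
finger_gap: 94.3
finger_force: 0.0
```

```bash
cat >> h.py <<'E'
def brass(im,box,lo=(8,90,60),hi=(32,255,255)):
    hsv=cv2.cvtColor(im,cv2.COLOR_BGR2HSV); m=cv2.inRange(hsv,lo,hi); k=np.zeros_like(m); x0,y0,x1,y1=box; k[y0:y1,x0:x1]=255
    n,l,s,c=cv2.connectedComponentsWithStats(m&k); return [(int(s[i,4]),c[i].round(1)) for i in range(1,n) if s[i,4]>25]
E
python3 - <<'E'
from h import *
p,im=snap("wrist","w3"); print(p["origin"],manip.read_state()["eef_pos"])
for A,c in brass(im,(200,100,440,350)): print(A,c,onz(p,*c,52))
E
```

```text
[ 415.47742552 -144.869717    385.49348895] [ 486.13893664 -143.71284594  224.4537142 ]
148 [316.6 216.9] [ 485.92851816 -143.13462874   52.        ]
```

```bash
python3 -m creep '[[1,[0,0.05,3],0],[1,[0,0.05,7],0],[1,[0,0.05,11],0],[1,[0,0.05,14.5],0],[1,[0,0.05,17],0],[1,[0,0.05,18.4],0],[1,[0,0.05,18.7],0],[1,[0,0.05,18.7],0],[1,[0,0.05,18.7],0]]' 25 && python3 -m creep '[[0.2,[0,0,0],0],[-0.2,[0,0,0],0],[-1,[0,0,0],0],[-1,[0,0,0],0],[-1,[0,0,0],0],[-1,[0,0,0],0],[-1,[0,0,0],0],[-1,[0,0,0],0],[-1,[0,0,0],0]]' 25
```

```text
clock: 3.7
eef_pos: [486.7, -144.6, 38.5]
eef_rot: [-3.141, 0.002, -3.142]
wrist_force: [-0.4, 0.5, 0.6]
finger_gap: 94.6
finger_force: 0.0
clock: 4.6
eef_pos: [486.0, -144.4, 37.3]
eef_rot: [3.141, -0.0, 3.142]
wrist_force: [-0.4, 2.0, 2.2]
finger_gap: 53.5
finger_force: 25.0
```

```bash
python3 -m creep '[[-1,[0,0,-1],0],[-1,[0,0,-4],0],[-1,[0,0,-8],0],[-1,[0,0,-12],0],[-1,[0,0,-16],0],[-1,[0,0,-18.5],0],[-1,[0,0,-18.5],0],[-1,[0,0,-18.5],0],[-1,[0,0,-18.5],0]]' && python3 - <<'E'
from h import *
p,im=snap("wrist","w4"); print(p["origin"],manip.read_state()["eef_pos"])
for A,c in brass(im,(200,150,440,480)): print(A,c,onz(p,*c,224+15))
cv2.imwrite('pics/w4c.png',im[150:480,120:520])
E
```

```text
clock: 5.5
eef_pos: [485.4, -144.4, 220.8]
eef_rot: [3.141, -0.002, 3.142]
wrist_force: [1.0, -1.2, -1.6]
finger_gap: 53.8
finger_force: 25.0
[ 415.16619297 -145.19818867  382.06700121] [ 485.47163257 -144.33410677  220.83213308]
717 [314.4 312.2] [ 483.25071836 -145.34204003  239.        ]
4222 [336.3 447.5] [ 546.60667603 -135.84454796  239.        ]
```

View pics/w4c.png

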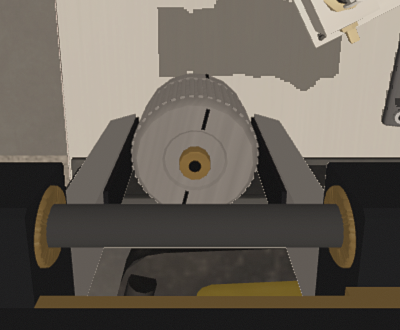

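The screw is at full-frame (314,312), and the cap sits squarely between the fingers with its index line visible. Now I go to a viewing spot beside the neck, turning 32° clockwise on the way.

```bash
python3 -m creep '[[-1,[0,1,-0.3],0.5],[-1,[-1,4,-0.5],1.5],[-1,[-2,8,-0.5],2.5],[-1,[-3,12,-0.5],3.5],[-1,[-4,16,-0.5],4.5],[-1,[-4.65,20,-0.5],5.5],[-1,[-4.65,22,-0.5],6.4],[-1,[-4.65,22.6,-0.5],6.4],[-1,[-4.65,22.6,-0.5],6.4],[-1,[-4.65,22.6,-0.5],6.4],[-1,[-4.65,22.6,-0.5],6.4]]' && python3 - <<'E'
from h import *
s=manip.read_state();p,im=snap("wrist","w5"); print(p["origin"],s["eef_pos"],s["eef_rot"],s["joints"])
for A,c in brass(im,(200,50,440,480),(8,60,50)): print(A,c,onz(p,*c,152),onz(p,*c,s["eef_pos"][2]+15.5))
E
```

```text
clock: 6.65
eef_pos: [532.5, 80.4, 227.1]
eef_rot: [-3.141, -0.0, 2.583]
wrist_force: [-0.1, -0.4, -2.0]
finger_gap: 53.9
finger_force: 25.0
[472.58415538 116.84130551 388.17811979] [532.50706466  80.40930558 227.13486558] [-3.14137830e+00 -9.29758674e-05  2.58275702e+00] [ 8.19101744e-02  2.72206163e-01  1.54969872e+00 -1.20011537e-04
  1.31989044e+00 -9.30020723e-01]
595 [376.2 142.9] [496.45087925 143.91216602 152.        ] [487.29187116 133.52354998 242.63486558]
89 [318.8 182.2] [498.20093989 103.40965677 152.        ] [488.37033483 108.56413797 242.63486558]
773 [314.4 312.1] [568.38821189  56.49398433 152.        ] [531.62279183  79.6526552  242.63486558]
2884 [319.6 451.5] [662.45465393   2.16589114 152.        ] [589.59063448  46.1733156  242.63486558]
```

```bash
python3 -m creep '[[-1,[1.5,0.1,0],0],[-1,[3.2,0.19,0],0],[-1,[4.1,0.19,0],0],[-1,[4.1,0.19,0],0],[-1,[4.1,0.19,1],0],[-1,[4.1,0.19,2.5],0],[-1,[4.1,0.19,3.8],0],[-1,[4.1,0.19,4.6],0],[-1,[4.1,0.19,4.6],0],[-1,[4.1,0.19,4.6],0]]' && python3 - <<'E'
from h import *
p=P("wrist");s=manip.read_state();print(s["eef_pos"],s["eef_rot"],s["wrist_force"],s["moment"])
p,im=snap("wrist","w6")
for A,c in brass(im,(200,150,440,480),(8,60,50)): print(A,c,onz(p,*c,s["eef_pos"][2]+15.5))
E
```

```text
clock: 7.7
eef_pos: [498.9, 104.8, 181.4]
eef_rot: [3.142, 0.0, 2.583]
wrist_force: [-0.1, 0.7, -1.1]
finger_gap: 53.5
finger_force: 25.0
[498.94043674 104.77711034 181.39014864] [3.14154492e+00 4.94738675e-05 2.58295912e+00] [-0.10674632  0.74046263 -1.07489912] [ 0.04340929 -0.05823683  0.0225079 ]
755 [379.6 210.4] [475.84006605 146.6945847  196.89014864]
775 [314.4 312.2] [498.10174037 103.99744884 196.89014864]
3109 [319.6 452. ] [556.28278776  70.4034955  196.89014864]
```

```bash
python3 -m creep '[[-1,[-0.02,-0.07,0],0],[-1,[-0.02,-0.07,0.2],0],[-1,[-0.02,-0.07,0.4],0],[-1,[-0.02,-0.07,0.6],0],[-1,[-0.02,-0.07,0.8],0],[-1,[-0.02,-0.07,1],0],[-1,[-0.02,-0.07,1],0]]'
```

```text
clock: 8.45
eef_pos: [498.4, 104.2, 170.9]
eef_rot: [-3.141, -0.0, 2.583]
wrist_force: [0.1, -0.2, -1.5]
finger_gap: 53.7
finger_force: 25.0
```

```bash
python3 -m creep '[[-1,[0,0,0.15],0],[-1,[0,0,0.3],0],[-1,[0,0,0.45],0],[-1,[0,0,0.6],0],[-1,[0,0,0.7],0],[-1,[0,0,0.75],0],[-1,[0,0,0.75],0]]'
```

```text
clock: 9.15
eef_pos: [498.5, 104.2, 163.7]
eef_rot: [-3.142, -0.0, 2.583]
wrist_force: [-0.9, 1.6, -1.5]
finger_gap: 53.7
finger_force: 25.0
```

```bash
python3 -m creep '[[-1,[0,0,0.015],0.7],[-1,[0,0,0.045],2],[-1,[0,0,0.078],3.5],[-1,[0,0,0.11],5],[-1,[0,0,0.145],6.5],[-1,[0,0,0.178],8],[-1,[0,0,0.21],9.5],[-1,[0,0,0.245],11],[-1,[0,0,0.28],12.5],[-1,[0,0,0.31],14],[-1,[0,0,0.31],14],[-1,[0,0,0.31],14]]' && python3 -c "
from h import *
s=manip.read_state();print(s['joints'].round(2),s['wrist_force'],s['moment'])
p,im=snap('wrist','w7');print(p['origin'])
for A,c in brass(im,(250,250,380,350),(8,60,50)): print(A,c)"
```

```text
clock: 10.35
eef_pos: [498.8, 104.4, 160.7]
eef_rot: [3.141, -0.001, 1.365]
wrist_force: [3.6, 5.6, -3.6]
finger_gap: 53.9
finger_force: 25.0
[0.13 0.27 1.71 0.   1.16 0.34] [ 3.55121759  5.5991729  -3.58415083] [ 0.9573755  -0.42334289 -0.0482269 ]
[512.39803828 172.1679843  321.77512422]
771 [314.4 312.2]
```

```bash
python3 -m creep '[[-1,[0,0,0.02],0.9],[-1,[0,0,0.05],2.3],[-1,[0,0,0.084],3.8],[-1,[0,0,0.118],5.3],[-1,[0,0,0.15],6.8],[-1,[0,0,0.184],8.3],[-1,[0,0,0.218],9.8],[-1,[0,0,0.24],11],[-1,[0,0,0.24],11],[-1,[0,0,0.24],11]]' && python3 -c "
from h import *
s=manip.read_state();print(s['joints'].round(2),s['wrist_force'],s['moment'])
p,im=snap('wrist','w8')
for A,c in brass(im,(250,250,380,350),(8,60,50)): print(A,c)"
```

```text
clock: 11.4
eef_pos: [498.8, 104.1, 158.4]
eef_rot: [3.141, -0.001, 0.407]
wrist_force: [2.1, 2.2, -1.8]
finger_gap: 53.6
finger_force: 25.0
[ 0.13  0.28  1.71 -0.    1.15  1.3 ] [ 2.05823339  2.20548264 -1.76765095] [ 0.65592056 -0.30761888 -0.0511419 ]
772 [314.4 312.1]
```

```bash
python3 -m creep '[[-1,[0,0,0],0],[-1,[0,0,0.015],0.6],[-1,[0,0,0.03],1.2],[-1,[0,0,0.042],1.8],[-1,[0,0,0.055],2.4],[-1,[0,0,0.055],2.4],[-1,[0,0,0.055],2.4]]' 45 && python3 -c "
from h import *
s=manip.read_state();print(s['wrist_force'],s['moment'])"; python3 -m creep '[[-1,[0,0,0.01],0.5],[-1,[0,0,0.02],1],[-1,[0,0,0.02],1],[-1,[0,0,0.02],1]]' && python3 -c "
from h import *
s=manip.read_state();print(s['wrist_force'],s['moment'],s['eef_pos'])"
```

```text
clock: 12.15
eef_pos: [498.6, 104.2, 157.8]
eef_rot: [-3.142, -0.0, 0.195]
wrist_force: [2.4, 4.4, -1.3]
finger_gap: 53.2
finger_force: 45.0
[ 2.40817176  4.35315175 -1.2921094 ] [ 0.75781412 -0.33554466  0.02743026]
clock: 12.55
eef_pos: [498.6, 104.7, 157.7]
eef_rot: [-3.141, -0.001, 0.108]
wrist_force: [1.0, 7.9, 0.9]
finger_gap: 53.2
finger_force: 45.0
[0.96987959 7.9111173  0.86095489] [ 1.65553292 -0.22511621  0.46854589] [498.61381611 104.70601736 157.71288468]
```

```bash
python3 -m creep '[[-1,[0,0,0],0.4],[-1,[0,0,0],0.8],[-1,[0,0,0],0.8],[-1,[0,0,0],0.8]]' && python3 -c "
from h import *
s=manip.read_state();print(s['wrist_force'],s['moment'],s['joints'].round(3))
p,im=snap('wrist','w9');a,im2=snap('side','s9')
cv2.imwrite('pics/m9.png',np.hstack([cv2.resize(im[200:350,230:400],(400,353)),cv2.resize(im2[200:350,210:380],(400,353))]))"
```

```text
clock: 12.95
eef_pos: [498.3, 104.8, 157.7]
eef_rot: [-3.141, 0.0, 0.039]
wrist_force: [-1.8, 8.0, 0.2]
finger_gap: 53.5
finger_force: 45.0
[-1.80111863  8.03889144  0.18053879] [1.6779912  0.34443512 1.04867019] [1.350e-01 2.770e-01 1.714e+00 1.000e-03 1.151e+00 1.667e+00]
```

View pics/m9.png

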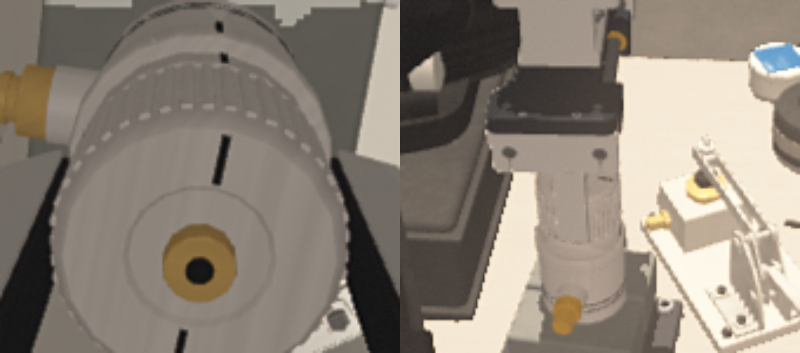

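The cap's tick and the chamber's index line are in line (crop (225,58) and (219,27)), the rim is down on the shoulder and the torque has climbed to 1 N m: it has bottomed out. I now check how much the cap has turned within the grip before backing off.

```bash
cat > ang.py <<'E'
from h import *
import sys
def segs(im):
    g=cv2.cvtColor(im,cv2.COLOR_BGR2GRAY); m=(g<75).astype(np.uint8)
    m[:255]=0; m[352:]=0; m[:,:285]=0; m[:,345:]=0
    n,l,s,c=cv2.connectedComponentsWithStats(m); return [(int(s[i,4]),c[i]) for i in range(1,n) if s[i,4]>8]
p=P("wrist"); a=p; Rt=Rm(p); s=manip.read_state(); T=R.from_euler('xyz',s["eef_rot"]).as_matrix()
for f in sys.argv[1:]:
    im=cv2.imread(f'pics/{f}.png'); print(f)
    sc=onz(p,314.4,312.2,s["eef_pos"][2]+15.5)   # same camera-in-hand geometry for all
    for A,c in segs(im):
        v=T.T@(onz(p,*c,s["eef_pos"][2]+10.5)-sc); print(' ',A,c.round(1),'tool angle',np.degrees(np.arctan2(v[1],v[0])).round(1),np.hypot(v[0],v[1]).round(1))
E
python3 ang.py w4 w6 w7 w8 w9
```

```text
w4
  85 [325.2 269. ] tool angle 14.7 17.1
  114 [314.4 316.1] tool angle 179.6 4.1
  42 [305.3 346. ] tool angle -168.0 18.3
w6
  78 [325.1 269.1] tool angle 14.7 17.0
  110 [314.4 316. ] tool angle 179.8 4.1
  39 [305.4 346. ] tool angle -168.1 18.3
w7
  73 [325.2 268.9] tool angle 14.7 17.1
  108 [314.4 315.9] tool angle 179.6 4.1
  36 [305.2 345.9] tool angle -167.9 18.3
w8
  77 [325.1 269. ] tool angle 14.7 17.0
  111 [314.4 316. ] tool angle -180.0 4.1
  39 [305.4 346. ] tool angle -168.1 18.3
w9
  82 [323.7 267.6] tool angle 12.3 17.5
  117 [314.4 314.7] tool angle -179.9 3.5
  45 [306.4 345.6] tool angle -169.2 18.1
```

```bash
python3 -m creep '[[-1,[0,0,-0.01],-0.7],[-1,[0,0,-0.045],-2.1],[-1,[0,0,-0.08],-3.7],[-1,[0,0,-0.115],-5.3],[-1,[0,0,-0.15],-6.9],[-1,[0,0,-0.185],-8.5],[-1,[0,0,-0.22],-10.1],[-1,[0,0,-0.26],-11.7],[-1,[0,0,-0.295],-13.3],[-1,[0,0,-0.33],-14.9],[-1,[0,0,-0.36],-16.3],[-1,[0,0,-0.385],-17.4]]' && python3 -m creep '[[-1,[0,0,-0.01],-0.6],[-1,[0,0,-0.02],-0.8],[-1,[0,0,-0.02],-0.8],[-1,[0,0,-0.02],-0.8]]' && python3 -c "
from h import *
s=manip.read_state();print(s['wrist_force'],s['moment'],s['joints'].round(3),np.degrees(s['eef_rot']))
p,im=snap('wrist','w10');print(p['origin'])"; python3 ang.py w10
```

```text
clock: 14.25
eef_pos: [498.6, 103.9, 161.3]
eef_rot: [-3.142, 0.0, 1.56]
wrist_force: [1.8, 2.7, -1.9]
finger_gap: 53.4
finger_force: 45.0
clock: 14.65
eef_pos: [498.5, 104.0, 161.5]
eef_rot: [-3.141, 0.0, 1.622]
wrist_force: [1.0, 1.9, -1.6]
finger_gap: 53.2
finger_force: 45.0
[ 0.99426585  1.87622598 -1.57915723] [ 0.30999415 -0.31065058  0.01638232] [ 0.134  0.272  1.71  -0.     1.16   0.082] [-1.79989578e+02  1.03448703e-02  9.29610499e+01]
[494.34007426 173.309399   322.55606253]
w10
  77 [324.2 267.7] tool angle 13.0 17.5
  113 [314.5 314.5] tool angle 179.2 3.5
  41 [305.9 345.6] tool angle -168.6 18.2
```

```bash
python3 -m creep '[[-1,[0,0,0],0],[-1,[0,0,0],0],[-1,[0,0,0],0]]' && python3 -c "
from cell import manip
print(manip.sign_off())"
```

```text
clock: 15.0
eef_pos: [498.5, 104.1, 161.5]
eef_rot: [-3.141, 0.0, 1.623]
wrist_force: [1.3, 0.7, -1.0]
finger_gap: 52.9
finger_force: 45.0
the job is handed in; nothing more can be done
None
```

The end cap is screwed down to the stop (about 1 N m, index lines in line), backed off a measured 90°, and still held upright in the gripper; handed in at 15.0 s, with no sign of contact with the other items.

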